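# Shut and latch the bone-cube pen

### The arm

A 6-joint arm with a two-finger parallel gripper is mounted at the origin on the work surface. World frame = base frame: x ahead of the robot, y to its left, z up, the work surface at z = 0. Lengths are in m, angles in rad, forces in N, time in s.
With the tool pointing down it reaches from about 0.225 to 0.875 m from the base axis. Payload 3.4 kg.
Tool frame: the origin (TCP) lies midway between the tips of the shut fingers; the grasp point (between the pads) lies behind it (manip.grip_point_offset is the z of the grasp point in the tool frame, in m); z points along the fingers, x is the direction in which the jaws open and shut, and the axes are right-handed (so a half turn about z gives the same grasp; the last joint's range is limited). The gripper opens to 85 mm and grips with 20 to 120 N. Pads are 22 mm wide; open, the fingers measure 114 mm over their backs; the gripper's body (76 mm by 85 mm) begins 54 mm behind the grasp point. The pads swing forward as they close: fully open they stand 13 mm farther back than shut.
Start: joints at [1.127, 0.276, 1.505, -0, 1.361, -0.121], TCP at [0.182, 0.545, 0.231] pointing down, gripper open.
Joint ranges: [-2.89, 2.89], [-0.75, 2.08], [0.22, 2.7], [-1.18, 4.32], [0.11, 2.71], [-2.7, 2.7]. Speed limits (rad/s): [2.57, 2.57, 3.14, 3.14, 3.14, 3.14].

### API

Orientations are given as a unit quaternion [w, x, y, z].
In Python, from rig import manip, eyes, recognise, regions_of, mark_of gives the robot as it stands.
- The arm moves only by the shell command python3 -m inch 'ROWS' [FORCE]. ROWS is JSON, a list of rows, each a list of 5 numbers: the gripper command: -1 is shut, 1 is fully open, values between are in proportion, then the shift along the tool's x, y, z in mm, then the turn about the tool's z in degrees. A call has 1 to 20 rows; each row shifts and turns the pose as measured when the row begins, along the tool's axes as they then stand; what a row does not reach is not made up. A row lasts 1/12 s, in which the tool goes at most 41.7 mm and 7.16 degrees, less where a joint would pass 70% of its speed; a pose out of reach is approached as far as the arm can. A call with a gripper value outside its range is refused whole. The fingers move at their own pace and stop on an object; FORCE is the grip in N (left out, the last holds). Time passes only in rows, so rows that do not move let the fingers close. It gives the time, the measured TCP pose, the force and the opening at its end, in the units of the state.
- manip.get_state(): the state, without advancing time (a new reading comes with each control period).
- eyes.get_image(name): name is "side" or "top"; returns a dict with "frame" (384x512x3 uint8, red, green, blue), "K" (3x3 intrinsics, pixels), "rvec" (rotation vector, rad) and "tvec" (3), from world to camera coordinates, as OpenCV has them. Camera axes: x right, y down, z forward; pixel columns grow to the right and rows downward; lengths in m; the calibration is good to about 2 mm. A picture is of the moment at which its call begins. There is no depth.
- manip.sign_off(): hands the job in, once; it reports no verdict.
Trained networks look in a picture, given as the dict that the camera call returned (one of the last four; its "shot" number tells which), for a name from the list of things; names that differ only in an ending like _2 or _b are one class to them, and where a whole thing is asked for, a point or a joint stands for the part that bears it (a point fixed in the world has none). Each returns a list of dicts, best first, with "confidence" (0 to 1); they miss things now and then, are a little off and sometimes report something else, mostly with a low value. They report only what shows in the picture. A call takes as long as a camera call. They do not tell look-alikes from the thing itself.
- recognise(picture, target): "bbox" ([left, top, width, height] in pixels, round what is visible of it).
- regions_of(picture, target): "mask" (384x512 bool, what is visible of it) and "bbox" ([left, top, width, height] in pixels, round what is visible of it).
- mark_of(picture, target): "point" ([row, column] in pixels: a listed point, or the origin of a listed thing).
The state is a dict: "clock": time; "qpos": joint angles; "qd": joint speeds; "effort": joint torques, N m; "position": TCP position; "ee_rot": TCP orientation; "contact_force": force on the tool from outside, world axes, zero at the start; "moment": the same for the moment, N m; "width": finger opening in m.
Only numpy, scipy, OpenCV 4.12 (cv2) and the standard library are available. Lean on these libraries where they do the work, as an engineer would, in place of code of your own. Each camera call takes 0.05 s, during which the arm holds its last target.

### The job

Close up the sorting pen: push the stray bone cube from the gateway into the pen, push the gate fully shut, and flip the wooden latch lever over its centre so that it snaps down across the gate. Do it all by pushing with the fingertips: do not pick up any cube, keep all the cubes in the pen, and leave the checker, caliper, polishing stick and jar where they are.

Things in the scene. Friction and masses are not known exactly. Their poses are not given: they have to be found in the camera images.
- pen: Low wooden pen fixed to the table, no floor of its own; walls 36 mm high, 12 mm thick. Origin: on the table in the middle of the 104 mm gateway in the front wall (nearest the robot), at mid-thickness of that wall. x points into the pen (back wall's inner face at 144 mm), y along the front wall (side walls' inner faces at -100 and +100 mm), z up. A 60 mm high latch post stands at y = 54 to 98 mm.
- gate (a joint): Wooden gate board, 96 mm long, 12 mm thick, 4 to 46 mm above the table, hinged upright at the gateway's -y end. 0 = shut, in line with the front wall and against its stop; grows as the free end swings out of the pen (towards pen -x) to 1.6 rad. Turns easily (about 0.2 N at the free end), stays where left; starts at 1.15 to 1.5 rad.
- gate_hinge (a point): Point on the gate's hinge axis, 22 mm above the table, at pen x = 0, y = -50 mm.
- gate_end (a point): Middle of the gate's free end, 98 mm from the hinge axis, 25 mm above the table; moves with the gate.
- latch (a joint): Wooden toggle lever on a level pin along pen x, swinging just in front of the gate. 0 = open, leaning 50 degrees from upright towards pen +y, away from the gateway; grows as its knob goes up and over towards pen -y; 2.44 rad = latched, level across the gate's outer face. A spring drives it away from 1.22 rad (20 degrees past upright) to the nearer stop: 3 to 5 N at the knob starts it; past 1.22 it snaps over.
- latch_pivot (a point): The lever's pivot, on the pin axis at mid-thickness of the lever: pen x = -20, y = +72 mm, 38 mm above the table. The lever is a bar 12 mm thick (pen x = -26 to -14 mm) and 14 mm wide. It strikes the gate if the gate is not shut to within about 0.1 rad.
- latch_knob (a point): Centre of the round 18 mm knob on the lever's end, 78 mm from the pivot; moves with the lever (open: about 88 mm above the table and 60 mm from the pivot towards pen +y; at the top of its swing 116 mm above the table).
- stray_cube: Loose pale bone cube, 22 mm, about 18 g, standing in the open gateway where it is in the gate's way. Origin: centre of its underside.
- cube1: Loose pale bone cube like the stray one, 22 mm, already in the pen near its back wall. Origin: centre of its underside.
- cube2: Loose pale bone cube like the stray one, 22 mm, already in the pen near its back wall. Origin: centre of its underside.
- cube3: Loose pale bone cube like the stray one, 22 mm, already in the pen near its back wall. Origin: centre of its underside.
- cube4: Loose pale bone cube like the stray one, 22 mm, already in the pen near its back wall. Origin: centre of its underside.
- checker: Bystander: black ebony checker, disc 34 mm across, 9 mm thick, lying flat. Origin: centre of its underside.
- caliper: Bystander: steel caliper lying flat, 150 mm long along its x, about 71 mm over its jaws, 8 mm thick. Origin: under the middle of its beam.
- stick: Bystander: square brass polishing stick lying along its x, 118 mm long, 10 mm thick. Origin: under the middle of its 90 mm long thick part.
- jar: Bystander: squat amber glass jar, 66 mm across, 58 mm high, standing. Origin: centre of its underside.
Not all that is in view belongs to the job. What is shaped like the stray_cube but red is not meant.

How it is judged:
At the end, for the whole second after the job is handed in: The gate is shut to within 0.08 rad, the latch lever has snapped down across it (joint above 2.3 of 2.44 rad), and all five cubes lie at rest on the table inside the pen's walls, their undersides' centres less than 15 mm up (value of joint gate below 0.08 rad and value of joint latch above 2.3 rad and x of stray_cube in the frame of pen between 0.014 and 0.142 m and y of stray_cube in the frame of pen between -0.102 and 0.102 m and height (world z) of each of stray_cube, cube1, cube2, cube3, cube4 below 0.015 m and linear speed of each of stray_cube, cube1, cube2, cube3, cube4 below 0.02 m/s and x of cube1 in the frame of pen between 0.014 and 0.142 m and y of cube1 in the frame of pen between -0.102 and 0.102 m and x of cube2 in the frame of pen between 0.014 and 0.142 m and y of cube2 in the frame of pen between -0.102 and 0.102 m and x of cube3 in the frame of pen between 0.014 and 0.142 m and y of cube3 in the frame of pen between -0.102 and 0.102 m and x of cube4 in the frame of pen between 0.014 and 0.142 m and y of cube4 in the frame of pen between -0.102 and 0.102 m); the robot touches nothing.
It fails at once if a cube is lifted: its underside's centre more than 15 mm above the table (height (world z) of any of stray_cube, cube1, cube2, cube3, cube4 above 0.015 m).
It fails at once if the checker, caliper, polishing stick or jar is moved by more than 15 mm (distance of any of checker, caliper, stick, jar from where it was at the start of the episode above 0.015 m).
It also fails if it takes over 64 s, if anything falls off the work surface, if the arm or the gripper's body presses on something with over 40 N, if the wrist force passes 120 N, or if a joint passes its speed limit or range.

## Working session

There is one attempt and no reset: what is moved stays moved. The work goes in short steps, Python scripts to look and compute and a shell command to move; the robot and the scene stay as the last step left them, time stands still between calls to the robot, and variables do not carry over. Pictures are saved under pics/ and viewed, and the job is handed in when it is done.

```bash
ls; mkdir -p pics; cat > h.py <<'E'
import numpy as np, cv2
from rig import manip, eyes, recognise, regions_of, mark_of
def save(p,name): cv2.imwrite('pics/'+name,cv2.cvtColor(p['frame'],cv2.COLOR_RGB2BGR))
def ray(p,rc):
    R,_=cv2.Rodrigues(np.array(p['rvec'],float)); t=np.array(p['tvec'],float).ravel()
    c=-R.T@t; u=cv2.undistortPoints(np.array([[[rc[1],rc[0]]]],float),np.array(p['K'],float),None).ravel()
    return c,R.T@np.array([u[0],u[1],1])
def atz(p,rc,z):
    c,d=ray(p,rc); return c+d*(z-c[2])/d[2]
def proj(p,X):
    q,_=cv2.projectPoints(np.array(X,float).reshape(-1,3),np.array(p['rvec'],float),np.array(p['tvec'],float),np.array(p['K'],float),None); return q.reshape(-1,2)[:,::-1]
E
python3 - <<'E'
from h import *
print(manip.get_state())
P={}
for n in ('top','side'):
    p=eyes.get_image(n); save(p,n+'0.png'); P[n]=p
Z=dict(pen=0,gate_hinge=.022,gate_end=.025,latch_pivot=.038,latch_knob=.088,stray_cube=0,cube1=0,checker=0,caliper=0,stick=0,jar=0)
for n,p in P.items():
    for k,z in Z.items():
        for m in mark_of(p,k)[:6]:
            print(n,k,np.round(m['point']),round(m['confidence'],2),np.round(atz(p,m['point'],z),4))
E
```

```text
pics
{'clock': 0.0, 'qpos': array([ 1.12702307e+00,  2.76613497e-01,  1.50615236e+00, -4.79879758e-06,
        1.36072146e+00, -1.20998312e-01]), 'qd': array([ 3.31495108e-04,  3.04714264e-05, -8.72363396e-04,  1.33269413e-03,
        6.03289401e-04,  6.25995438e-04]), 'effort': array([-9.93009417e-04, -4.16768432e+01, -2.45803571e+01, -3.61144857e-04,
        1.09012806e-02, -2.87119704e-06]), 'position': array([0.18215988, 0.54480879, 0.23042152]), 'ee_rot': array([ 4.58733935e-04,  8.11540907e-01,  5.84294839e-01, -8.28860757e-04]), 'contact_force': array([ 0.68671537,  0.64430916, -0.80741957]), 'moment': array([-0.04224291, -0.01890486,  0.07716926]), 'width': 0.08524838126236163}
top gate_hinge [218. 328.] 0.64 [ 0.5839 -0.143   0.022 ]
top gate_end [206. 276.] 0.71 [ 0.6007 -0.0238  0.025 ]
top gate_end [256. 311.] 0.59 [ 0.4954 -0.1083  0.025 ]
top latch_pivot [176. 350.] 0.71 [ 0.6809 -0.1874  0.038 ]
top latch_pivot [207. 276.] 0.67 [ 0.5981 -0.0247  0.038 ]
top latch_knob [192. 252.] 0.68 [0.6178 0.0305 0.088 ]
top stray_cube [211. 305.] 0.67 [ 0.5999 -0.0945  0.    ]
top 
[... 816 characters left out ...]
t [228. 284.] 0.89 [ 0.6029 -0.0344  0.038 ]
side latch_knob [195. 272.] 0.66 [0.6192 0.0209 0.088 ]
side stray_cube [302. 255.] 0.55 [ 0.4432 -0.1203  0.    ]
side stray_cube [256. 303.] 0.53 [ 0.5992 -0.0957  0.    ]
side stray_cube [248. 235.] 0.51 [0.5095 0.0198 0.    ]
side cube1 [239. 348.] 0.63 [ 0.7166 -0.1236  0.    ]
side cube1 [229. 339.] 0.55 [ 0.735  -0.0874  0.    ]
side cube1 [262. 373.] 0.49 [ 0.6949 -0.2027  0.    ]
side cube1 [248. 355.] 0.48 [ 0.7035 -0.1521  0.    ]
side checker [339. 376.] 0.6 [ 0.5371 -0.3081  0.    ]
side caliper [198. 249.] 0.8 [0.6672 0.1559 0.    ]
side stick [318. 417.] 0.76 [ 0.6269 -0.3319  0.    ]
side jar [198. 321.] 0.94 [0.8089 0.0269 0.    ]
```

```bash
python3 - <<'E'
import cv2
for n in ('top','side'):
    i=cv2.imread(f'pics/{n}0.png'); 
    cv2.imwrite(f'pics/{n}0c.png',cv2.resize(i[100:360,170:450] if n=='top' else i[140:380,190:460],None,fx=2.3,fy=2.3,interpolation=cv2.INTER_CUBIC))
E
```

```text
(no output)
```

View pics/top0c.png

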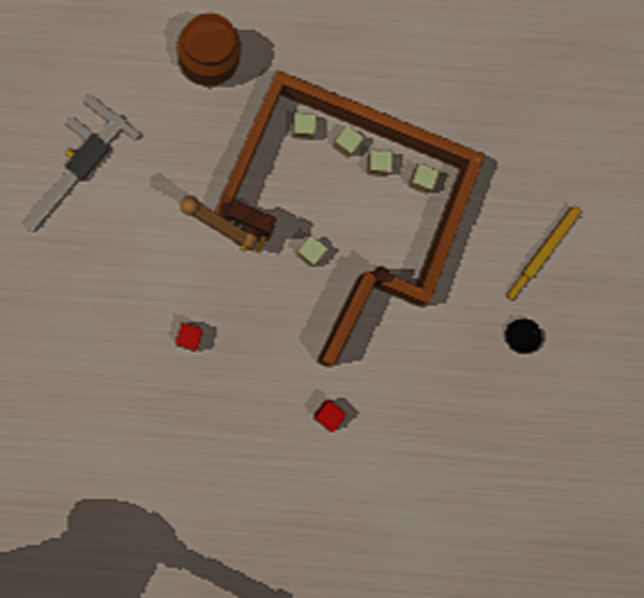

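View pics/side0c.png

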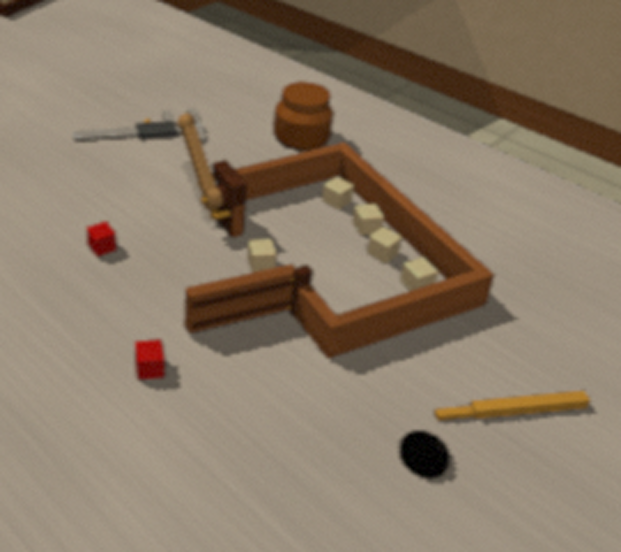

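View pics/side0.png

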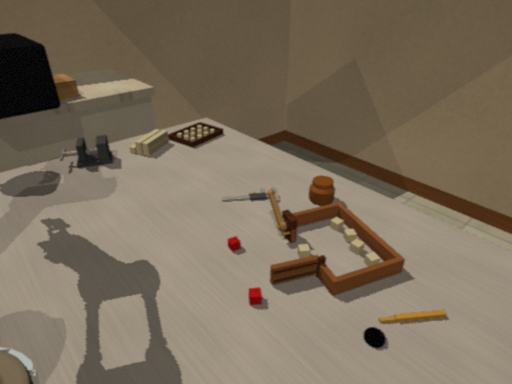

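```bash
cat >> h.py <<'E'
def T(pose,X):
    x,y,a=pose; X=np.array(X,float).reshape(-1,3); c,s=np.cos(a),np.sin(a)
    return np.c_[x+c*X[:,0]-s*X[:,1],y+s*X[:,0]+c*X[:,1],X[:,2]]
E
python3 - <<'E'
from h import *
from scipy.optimize import least_squares
P={n:eyes.get_image(n) for n in ('top','side')}
ob=[('top',(0,-50,22),(218,328)),('top',(-20,72,38),(207,276)),('top',(-20,132,88),(192,252)),
('side',(0,-50,22),(267,319)),('side',(-20,72,38),(228,284)),('side',(-20,132,88),(195,272)),
('top',(156,112,36),(131.7,290.4)),('top',(156,-112,36),(168.3,380)),('top',(-6,-112,36),(231.7,357)),
('side',(156,112,36),(203,339)),('side',(156,-112,36),(258.3,403.5)),('side',(-6,-112,36),(279,334.5))]
f=lambda v:np.concatenate([(proj(P[n],T(v,np.array(X)/1e3))[0]-r) for n,X,r in ob])
s=least_squares(f,[.6,-.09,-.4],loss='soft_l1')
pose=s.x;print(pose.round(4).tolist());print(f(pose).reshape(-1,2).round(1).tolist())
def inv(w):
    c,sn=np.cos(pose[2]),np.sin(pose[2]);d=np.array(w[:2])-pose[:2];return np.array([c*d[0]+sn*d[1],-sn*d[0]+c*d[1]])*1e3
for w in [(.6,-.0951),(.4954,-.1083),(.4889,-.1123),(.5144,.0306),(.4407,-.1162),(.8011,.0264),(.7401,-.079),(.6979,-.1602),(.7148,-.127),(.6734,.1547),(.535,-.305),(.182,.545),(.6897,-.1981)]: print(w,inv(w).round(1))
# ray triangulation of stray cube top centroid mask
for n,p in P.items():
    for r in regions_of(p,'stray_cube')[:4]:
        ys,xs=np.nonzero(r['mask']);w=atz(p,(ys.mean(),xs.mean()),.013);print(n,r['confidence'],w.round(4),inv(w).round(1))
# overlay
o=P['top']['frame'].copy()
for X in [(-6,-112,36),(156,-112,36),(156,112,36),(-6,112,36),(-6,-52,36),(6,-100,36),(144,-100,36),(144,100,36),(-20,72,38),(-20,132,88)]:
    r=proj(P['top'],T(pose,np.array(X)/1e3))[0];cv2.circle(o,(int(round(r[1])),int(round(r[0]))),1,(0,255,255),-1)
cv2.imwrite('pics/ov.png',cv2.resize(o[100:300,220:420],None,fx=3,fy=3,interpolation=cv2.INTER_NEAREST)[:,:,::-1])
E
```

```text
[0.596, -0.1016, -0.325]
[[1.7, 2.4], [-1.2, 1.3], [-1.0, 0.4], [-1.2, -1.1], [-1.1, -3.4], [-1.2, -2.6], [-0.9, -0.8], [-1.6, 0.8], [0.6, 0.4], [-1.6, -0.8], [0.5, 1.4], [4.0, -0.2]]
(0.6, -0.0951) [1.7 7.4]
(0.4954, -0.1083) [-93.2 -38.5]
(0.4889, -0.1123) [-98.1 -44.3]
(0.5144, 0.0306) [-119.5   99.2]
(0.4407, -0.1162) [-142.5  -63.4]
(0.8011, 0.0264) [153.5 186.8]
(0.7401, -0.079) [129.4  67.4]
(0.6979, -0.1602) [115.3 -23. ]
(0.7148, -0.127) [120.7  13.9]
(0.6734, 0.1547) [ -8.5 267.6]
(0.535, -0.305) [   7.2 -212.2]
(0.182, 0.545) [-598.8  480.5]
(0.6897, -0.1981) [119.6 -61.5]
top 0.68 [ 0.4453 -0.1145  0.013 ] [-138.7  -60.3]
top 0.55 [ 0.6009 -0.0919  0.013 ] [ 1.5 10.7]
side 0.52 [ 0.4443 -0.1184  0.013 ] [-138.4  -64.4]
side 0.44 [ 0.6014 -0.0942  0.013 ] [2.8 8.8]
```

View pics/ov.png

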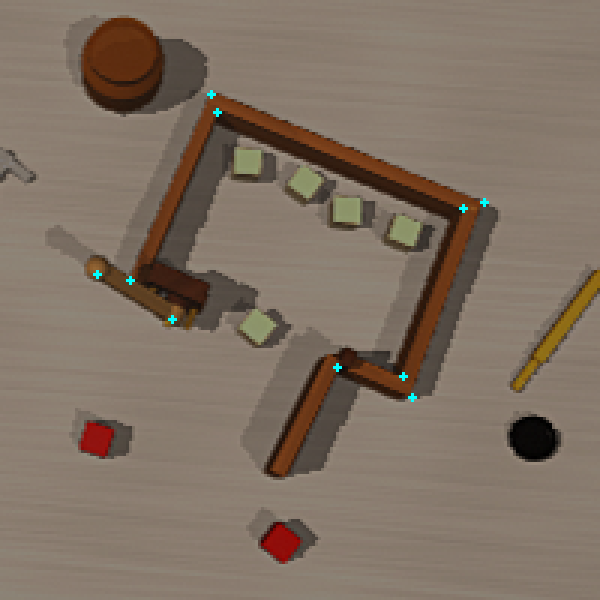

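The tool axes already match the pen's: tool y is pen +x and tool x is pen +y. First I travel to a point in front of the stray cube with the fingers shut.

```bash
cat >> h.py <<'E'
POSE=np.array([0.596,-0.1016,-0.325])
def inv(w):
    c,sn=np.cos(POSE[2]),np.sin(POSE[2]);d=np.array(w[:2])-POSE[:2];return np.array([c*d[0]+sn*d[1],-sn*d[0]+c*d[1]])*1e3
def st():
    s=manip.get_state();q=s['ee_rot'];w,x,y,z=q
    tx=np.array([1-2*(y*y+z*z),2*(x*y+w*z)])
    print('t',round(s['clock'],2),'pen xy',inv(s['position']).round(1),'z',round(s['position'][2]*1e3,1),'yaw tx in pen deg',round(np.degrees(np.arctan2(tx[1],tx[0])-POSE[2]),1),'F',s['contact_force'].round(1),'w',round(s['width'],3))
E
python3 -c "
from h import *
print(manip.grip_point_offset)"
python3 -m inch '[[-1,-26,30,0,0],[-1,-26,30,0,0],[-1,-26,30,0,0],[-1,-26,30,0,0],[-1,-26,30,0,0],[-1,-26,30,0,0],[-1,-26,30,0,0],[-1,-26,30,0,0],[-1,-26,30,0,0],[-1,-26,30,0,0],[-1,-26,30,0,0],[-1,-26,30,0,0],[-1,-26,30,0,0],[-1,-26,30,0,0],[-1,-26,30,0,0],[-1,-26,30,0,0]]'
python3 -c "
from h import *
st()"
```

```text
-0.0187
clock: 2.73
position: [0.5183, -0.0154, 0.2307]
ee_rot: [-0.001, 0.807, 0.59, 0.006]
contact_force: [0.7, 0.3, 0.1]
width: -0.0001
t 2.73 pen xy [-101.1   56.9] z 230.7 yaw tx in pen deg 91.0 F [0.7 0.3 0.1] w -0.0
```

```bash

python3 -m inch '[[-1,-25,28,20,-1],[-1,-24,28,20,0],[-1,0,0,38,0],[-1,0,0,38,0],[-1,0,0,38,0],[-1,0,0,38,0],[-1,0,0,10,0],[-1,0,0,0,0]]'
python3 -c "
from h import *
st()
for n in ('top','side'):
    p=eyes.get_image(n); i=p['frame'][100:300,210:410] if n=='top' else p['frame'][170:350,210:410]
    cv2.imwrite('pics/a_'+n+'.png',cv2.resize(i,None,fx=3,fy=3,interpolation=2)[:,:,::-1])"
```

```text
clock: 3.4
position: [0.5715, -0.0908, 0.0268]
ee_rot: [0.008, 0.806, 0.592, 0.012]
contact_force: [-0.8, 0.2, 0.3]
width: 0.0002
t 3.4 pen xy [-26.7   2.4] z 26.8 yaw tx in pen deg 91.3 F [-0.8  0.2  0.3] w 0.0
```

View pics/a_top.png

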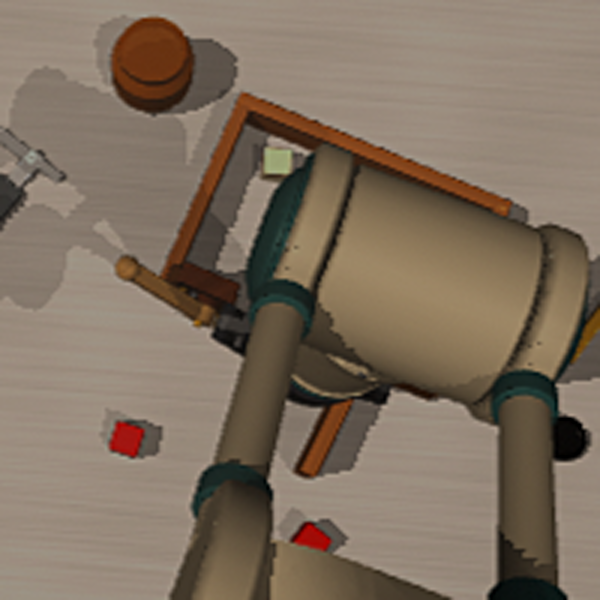

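View pics/a_side.png

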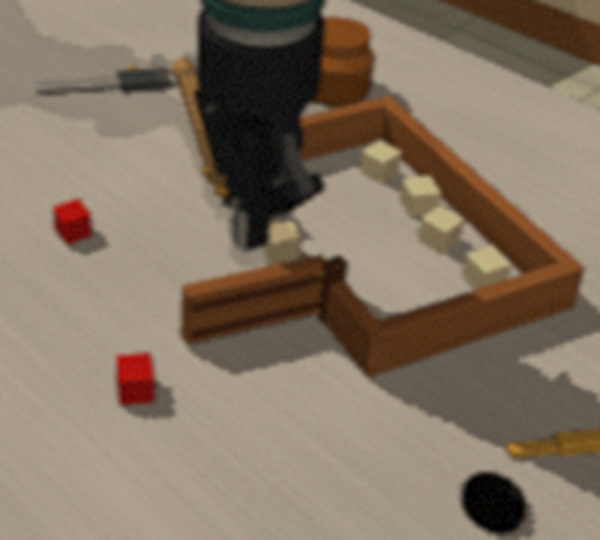

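The fingertips are just in front of the cube, which hasn't been touched. I'll lower them, centre, and push it in.

```bash

python3 -m inch '[[-1,4,-5,8,0],[-1,2,0,5,0],[-1,0,0,0,0]]'
python3 -c "
from h import *
st()"
```

```text
clock: 3.75
position: [0.5734, -0.0838, 0.0194]
ee_rot: [0.013, 0.805, 0.592, 0.015]
contact_force: [-0.2, 1.2, 0.8]
width: -0.0001
t 3.75 pen xy [-27.1   9.7] z 19.4 yaw tx in pen deg 91.3 F [-0.2  1.2  0.8] w -0.0
```

```bash

python3 -m inch '[[-1,0,0,9,0],[-1,0,4,2,0],[-1,0,8,0,0],[-1,0,8,0,0],[-1,0,8,0,0],[-1,0,8,0,0],[-1,0,8,0,0],[-1,0,8,0,0]]'
python3 -c "
from h import *
st()
for n in ('side',):
    p=eyes.get_image(n); i=p['frame'][170:350,210:410]
    cv2.imwrite('pics/b_'+n+'.png',cv2.resize(i,None,fx=3,fy=3,interpolation=2)[:,:,::-1])"
```

```text
clock: 4.42
position: [0.6301, -0.1005, 0.0133]
ee_rot: [0.015, 0.805, 0.593, 0.018]
contact_force: [-0.3, 0.4, 0.0]
width: 0.0001
t 4.42 pen xy [31.9 11.9] z 13.3 yaw tx in pen deg 91.4 F [-0.3  0.4  0. ] w 0.0
```

View pics/b_side.png

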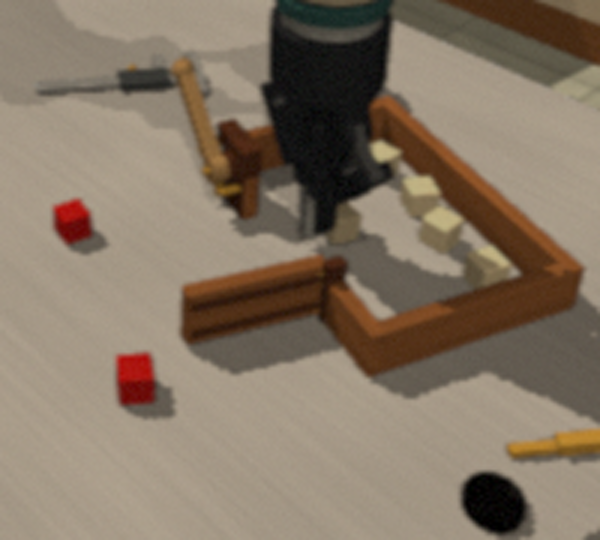

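The cube is now well inside, in front of the tip. I'll push a little more, then back off and lift.

```bash

python3 -m inch '[[-1,0,8,0,0],[-1,0,4,0,0],[-1,0,0,0,0],[-1,0,-15,0,0],[-1,0,-25,0,0],[-1,0,-20,-20,0],[-1,0,0,-40,0],[-1,0,0,-40,0],[-1,0,0,-30,0],[-1,0,0,0,0]]'
python3 -c "
from h import *
st()
for n in ('side',):
    p=eyes.get_image(n); i=p['frame'][170:350,210:410]
    cv2.imwrite('pics/c_'+n+'.png',cv2.resize(i,None,fx=3,fy=3,interpolation=2)[:,:,::-1])
    for k in ('stray_cube','cube1'):
      for r in mark_of(p,k)[:6]: print(k,r['confidence'],inv(atz(p,r['point'],0)).round())"
```

```text
clock: 5.3
position: [0.5742, -0.0851, 0.1408]
ee_rot: [0.012, 0.805, 0.593, 0.014]
contact_force: [1.5, -0.1, 0.4]
width: 0.0
t 5.3 pen xy [-26.    8.7] z 140.8 yaw tx in pen deg 91.3 F [ 1.5 -0.1  0.4] w 0.0
stray_cube 0.71 [67.  3.]
stray_cube 0.55 [-118.   80.]
stray_cube 0.51 [-138.  -62.]
stray_cube 0.4 [127.  26.]
cube1 0.68 [125. -14.]
cube1 0.67 [121.  21.]
cube1 0.64 [120. -62.]
cube1 0.5 [122.  67.]
```

View pics/c_side.png

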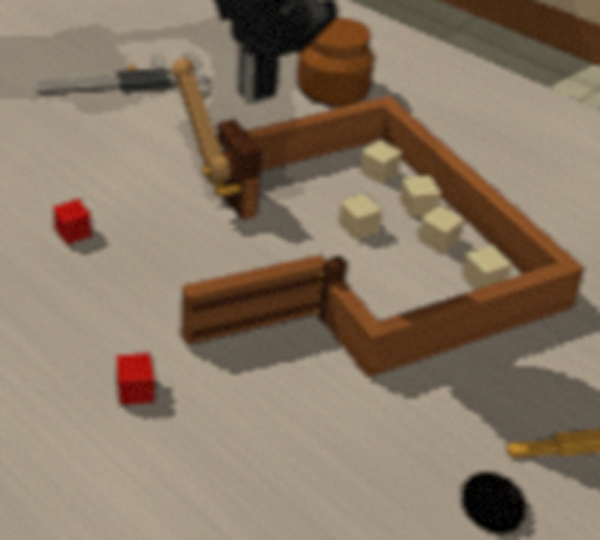

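```bash

python3 -m inch '[[-1,-32,-16,0,0],[-1,-32,-16,0,-1],[-1,-25,-14,0,0],[-1,0,0,0,0],[-1,0,0,20,0],[-1,0,0,20,0],[-1,0,0,0,0]]'
python3 -c "
from h import *
st()"
```

```text
clock: 6.03
position: [0.4926, -0.1545, 0.0792]
ee_rot: [-0.002, 0.8, 0.6, 0.006]
contact_force: [-0.0, 0.7, -0.7]
width: 0.0001
t 6.03 pen xy [-81.1 -83.2] z 79.2 yaw tx in pen deg 92.4 F [-0.   0.7 -0.7] w 0.0
```

```bash

python3 -m inch '[[-1,0,3,25,1],[-1,0,0,22,1],[-1,0,0,4,0],[-1,0,0,0,0]]'
python3 -c "
from h import *
st()
for n in ('side','top'):
    p=eyes.get_image(n); i=p['frame'][170:350,210:410]
    cv2.imwrite('pics/d_'+n+'.png',cv2.resize(i,None,fx=3,fy=3,interpolation=2)[:,:,::-1])"
```

```text
clock: 6.37
position: [0.4947, -0.1529, 0.0237]
ee_rot: [-0.006, 0.811, 0.586, 0.005]
contact_force: [0.1, -0.4, 0.4]
width: -0.0002
t 6.37 pen xy [-79.6 -81. ] z 23.7 yaw tx in pen deg 90.3 F [ 0.1 -0.4  0.4] w -0.0
```

View pics/d_side.png

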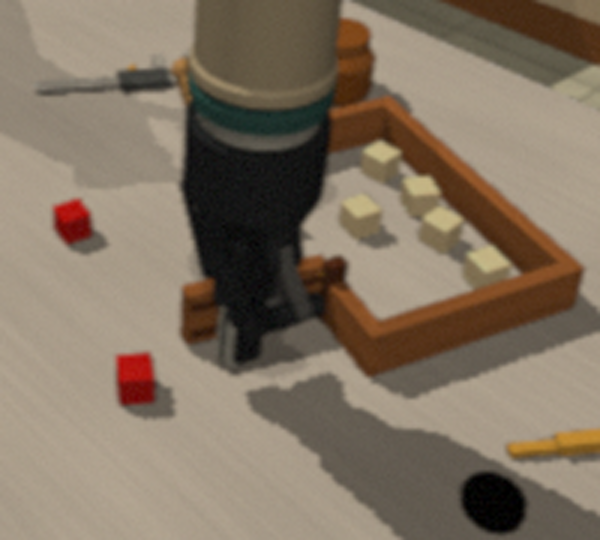

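```bash

python3 -m inch '[[-1,8,0,0,0],[-1,8,0,0,0],[-1,7,0,0,0],[-1,7,1,0,0],[-1,7,1,0,0],[-1,7,1,0,0],[-1,7,1,0,0],[-1,7,4,0,0],[-1,7,4,0,0],[-1,6,4,0,0],[-1,6,4,0,0],[-1,0,0,0,0]]'
python3 -c "
from h import *
st()
for n in ('side','top'):
    p=eyes.get_image(n); i=p['frame'][170:350,210:410]
    cv2.imwrite('pics/e_'+n+'.png',cv2.resize(i,None,fx=3,fy=3,interpolation=2)[:,:,::-1])"
```

```text
clock: 7.47
position: [0.5473, -0.0792, 0.032]
ee_rot: [0.0, 0.81, 0.587, 0.008]
contact_force: [-0.5, -0.3, -0.2]
width: -0.0003
t 7.47 pen xy [-53.3   5.7] z 32.0 yaw tx in pen deg 90.5 F [-0.5 -0.3 -0.2] w -0.0
```

View pics/e_side.png

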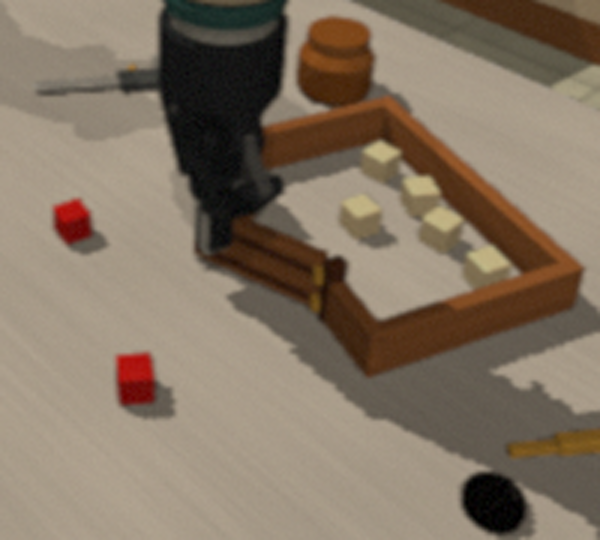

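The gate is following, at about half open. Continuing the arc.

```bash

python3 -m inch '[[-1,4,5,3,0],[-1,4,5,2,0],[-1,2,5,1,0],[-1,2,6,1,0],[-1,1,6,1,0],[-1,0,6,1,0],[-1,0,3,1,0],[-1,0,0,0,0]]'
python3 -c "
from h import *
st()
for n in ('side','top'):
    p=eyes.get_image(n); i=p['frame'][170:350,210:410]
    cv2.imwrite('pics/f_'+n+'.png',cv2.resize(i,None,fx=3,fy=3,interpolation=2)[:,:,::-1])"
```

```text
clock: 8.23
position: [0.5875, -0.0793, 0.0204]
ee_rot: [-0.001, 0.81, 0.586, 0.007]
contact_force: [0.2, 0.9, -0.0]
width: 0.0003
t 8.23 pen xy [-15.2  18.4] z 20.4 yaw tx in pen deg 90.4 F [ 0.2  0.9 -0. ] w 0.0
```

View pics/f_side.png

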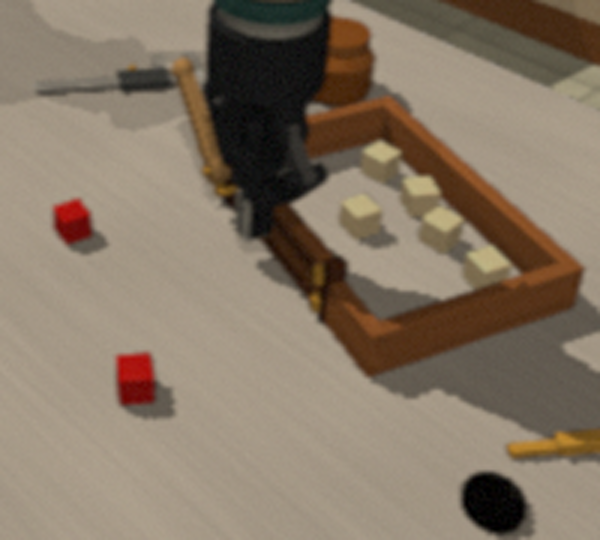

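```bash

python3 -m inch '[[-1,0,2,0,0],[-1,0,2,0,0],[-1,0,2,0,0]]'
python3 -c "
from h import *
st()"
```

```text
clock: 8.58
position: [0.5884, -0.0797, 0.0203]
ee_rot: [-0.005, 0.81, 0.586, 0.004]
contact_force: [-5.4, 1.9, 3.9]
width: 0.0001
t 8.58 pen xy [-14.2  18.3] z 20.3 yaw tx in pen deg 90.3 F [-5.4  1.9  3.9] w 0.0
```

Contact force has risen to 6 N with no more travel, so the gate is against its stop. Retreating and lifting.

```bash

python3 -m inch '[[-1,0,-8,0,0],[-1,0,-15,0,0],[-1,0,-10,0,0],[-1,0,0,-25,0],[-1,0,0,-40,0],[-1,0,0,-40,0],[-1,0,0,-30,0],[-1,30,0,0,0],[-1,38,8,0,0],[-1,38,8,0,0],[-1,38,8,0,0],[-1,12,0,0,0],[-1,0,0,0,0]]'
python3 -c "
from h import *
st()
for n in ('side','top'):
    p=eyes.get_image(n); i=p['frame'][170:350,210:410] if n=='side' else p['frame'][100:300,210:410]
    cv2.imwrite('pics/g_'+n+'.png',cv2.resize(i,None,fx=3,fy=3,interpolation=2)[:,:,::-1])
    for m in mark_of(p,'gate_end'): print(n,m['confidence'],inv(atz(p,m['point'],.025)).round())
    for m in mark_of(p,'latch_knob'): print(n,m['confidence'],inv(atz(p,m['point'],.088)).round())"
```

```text
clock: 9.67
position: [0.6301, 0.073, 0.1666]
ee_rot: [0.003, 0.812, 0.584, 0.011]
contact_force: [-1.1, 0.4, 0.0]
width: 0.0001
t 9.67 pen xy [-23.4 176.3] z 166.6 yaw tx in pen deg 90.1 F [-1.1  0.4  0. ] w 0.0
side 0.67 [ 1. 40.]
side 0.85 [-17. 128.]
top 0.64 [ 4. 52.]
top 0.64 [-26. 263.]
```

View pics/g_side.png

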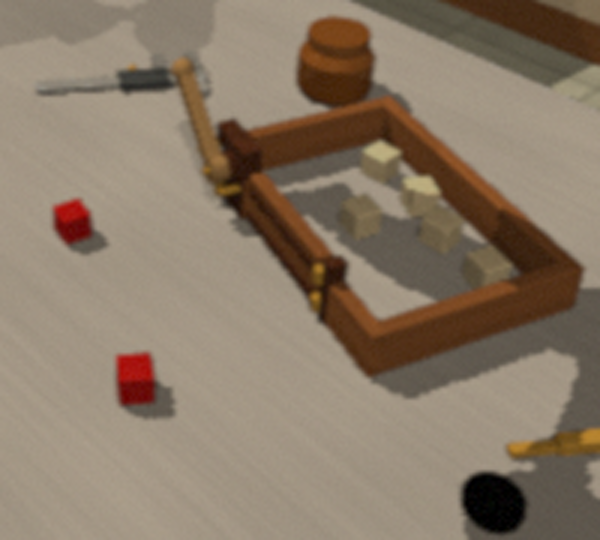

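View pics/g_top.png

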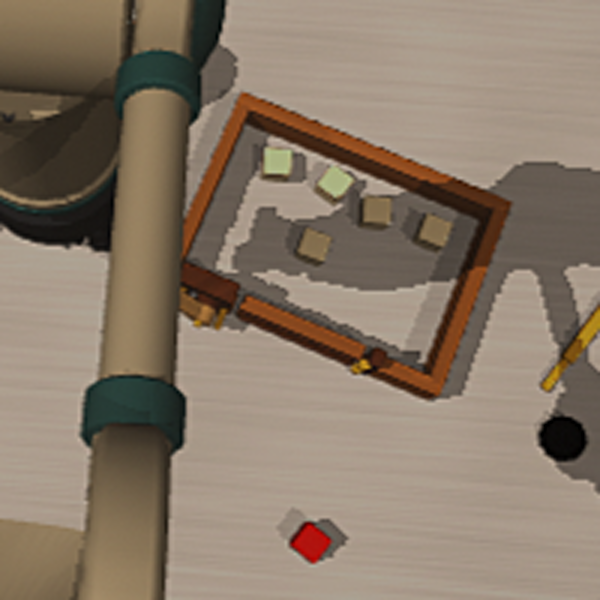

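The gate is in line with the front wall and all five cubes are inside. Now I descend beyond the knob.

```bash

python3 -m inch '[[-1,0,2,25,0],[-1,0,2,30,0],[-1,0,0,25,0],[-1,0,0,5,0],[-1,0,0,0,0]]'
python3 -c "
from h import *
st()
for n in ('side',):
    p=eyes.get_image(n); i=p['frame'][130:310,200:400]
    cv2.imwrite('pics/i_'+n+'.png',cv2.resize(i,None,fx=3,fy=3,interpolation=2)[:,:,::-1])"
```

```text
clock: 10.38
position: [0.6344, 0.061, 0.0821]
ee_rot: [0.005, 0.816, 0.578, 0.012]
contact_force: [0.5, -0.9, 0.4]
width: -0.0
t 10.38 pen xy [-15.5 166.4] z 82.1 yaw tx in pen deg 89.3 F [ 0.5 -0.9  0.4] w -0.0
```

View pics/i_side.png

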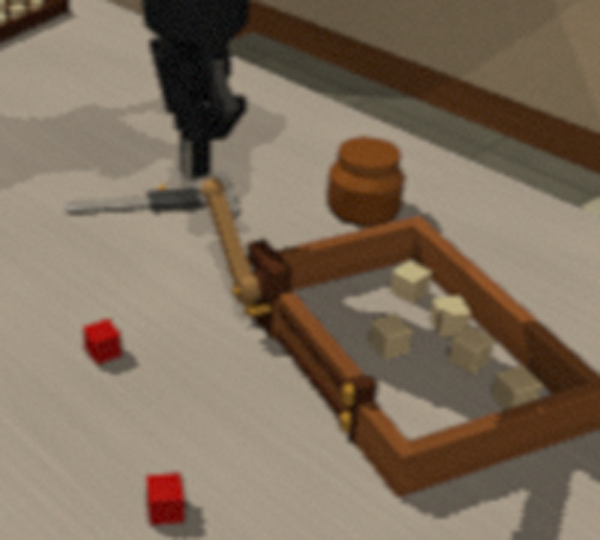

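```bash

python3 -m inch '[[-1,-4,-3,2,0],[-1,-6,-2,0,0],[-1,-8,0,0,0],[-1,-8,0,0,0],[-1,-8,0,0,0],[-1,-8,0,0,0]]'
python3 -c "
from h import *
st()
for n in ('side',):
    p=eyes.get_image(n); i=p['frame'][130:310,200:400]
    cv2.imwrite('pics/j_'+n+'.png',cv2.resize(i,None,fx=3,fy=3,interpolation=2)[:,:,::-1])"
```

```text
clock: 10.93
position: [0.624, 0.0404, 0.0946]
ee_rot: [-0.002, 0.818, 0.574, 0.035]
contact_force: [-2.1, 11.8, 7.4]
width: -0.0
t 10.93 pen xy [-18.8 143.5] z 94.6 yaw tx in pen deg 88.8 F [-2.1 11.8  7.4] w -0.0
```

View pics/j_side.png

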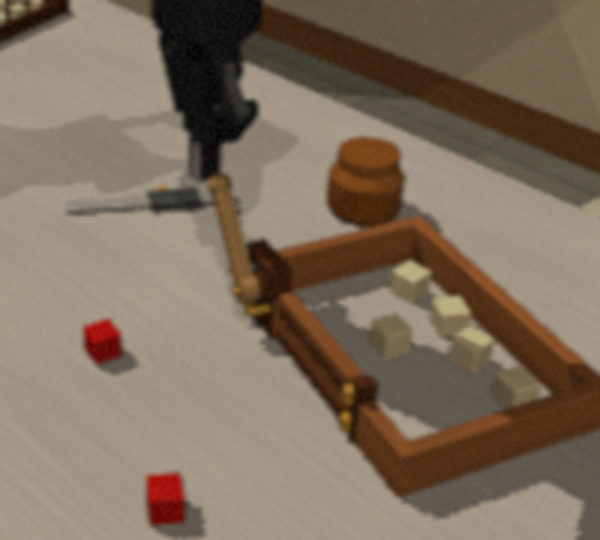

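The lever is moving but the tip is riding up, so I'll add downward motion as it pushes.

```bash

python3 -m inch '[[-1,-5,0,6,0],[-1,-8,0,5,0],[-1,-8,0,4,0]]'
python3 -c "
from h import *
st()
for n in ('side',):
    p=eyes.get_image(n); i=p['frame'][130:310,200:400]
    cv2.imwrite('pics/k_'+n+'.png',cv2.resize(i,None,fx=3,fy=3,interpolation=2)[:,:,::-1])"
```

```text
clock: 11.23
position: [0.6245, 0.0403, 0.0949]
ee_rot: [-0.01, 0.82, 0.569, 0.056]
contact_force: [-0.8, 18.5, 14.7]
width: -0.0001
t 11.23 pen xy [-18.3 143.6] z 94.9 yaw tx in pen deg 88.3 F [-0.8 18.5 14.7] w -0.0
```

View pics/k_side.png

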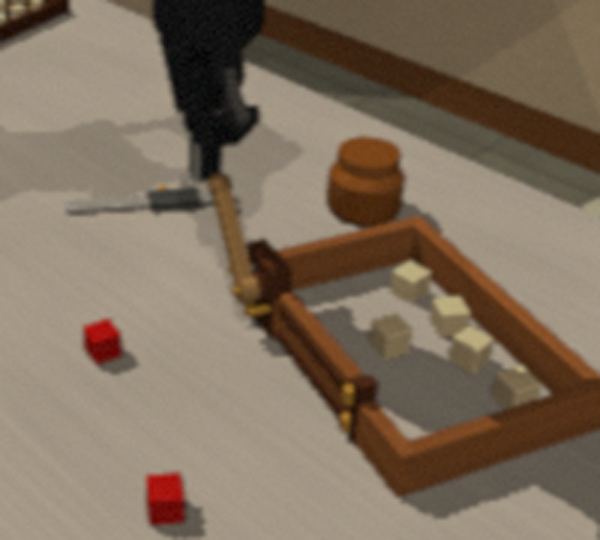

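The force lies along the lever axis, so the tip is jammed radially on the knob. I'll back off, drop lower, and push up from the knob's underside.

```bash

python3 -m inch '[[-1,8,0,-2,0],[-1,12,0,0,0],[-1,10,0,0,0],[-1,0,0,0,0],[-1,0,0,12,0],[-1,0,0,12,0],[-1,0,0,0,0]]'
python3 -c "
from h import *
st()
for n in ('side','top'):
    p=eyes.get_image(n); i=p['frame'][130:310,200:400] if n=='side' else p['frame'][100:300,210:410]
    cv2.imwrite('pics/l_'+n+'.png',cv2.resize(i,None,fx=3,fy=3,interpolation=2)[:,:,::-1])
    for m in mark_of(p,'latch_knob'): print(n,m['confidence'],m['point'],inv(atz(p,m['point'],.088)).round())"
```

```text
clock: 11.87
position: [0.6408, 0.0714, 0.0848]
ee_rot: [-0.005, 0.819, 0.57, 0.062]
contact_force: [-0.9, -0.9, -0.9]
width: -0.0005
t 11.87 pen xy [-12.8 178.3] z 84.8 yaw tx in pen deg 88.5 F [-0.9 -0.9 -0.9] w -0.0
top 0.44 [187.8, 253.2] [-13. 133.]
```

View pics/l_side.png

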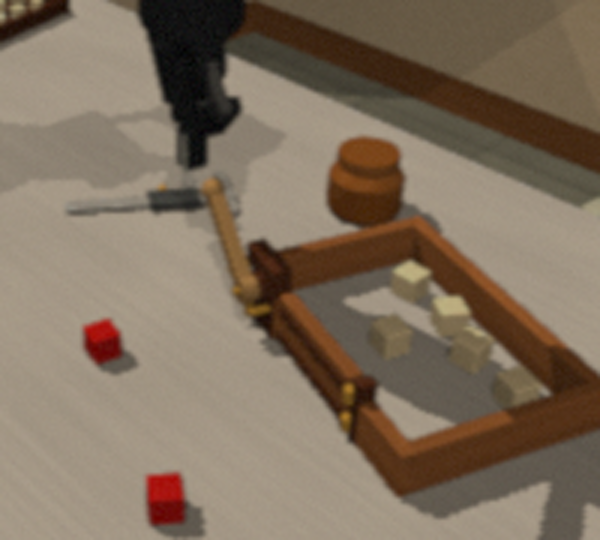

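```bash
cat >> h.py <<'E'
from scipy.spatial.transform import Rotation as Ro
def axes():
    q=manip.get_state()['ee_rot'];R=Ro.from_quat([q[1],q[2],q[3],q[0]]).as_matrix()
    return Ro.from_euler('z',-POSE[2]).as_matrix()@R   # columns tool axes in pen frame
def plan(x,y,z):
    A=axes();p=manip.get_state()['position'];d=np.array([x,y,z])-np.r_[inv(p),p[2]*1e3];print('tool shift',(A.T@d).round(1))
E
python3 -c "
from h import *
print(axes().round(3)); plan(-19,175,64)"
```

```text
[[ 0.027  0.997  0.07 ]
 [ 0.994 -0.034  0.107]
 [ 0.109  0.067 -0.992]]
tool shift [-6.4 -9.1 22.2]
```

```bash

python3 -m inch '[[-1,-2,-4,10,0],[-1,-2,-3,10,0],[-1,0,0,3,0],[-1,0,0,0,0]]'
python3 -c "
from h import *
st();plan(-20,160,62);print(axes().round(3))"
```

```text
clock: 12.4
position: [0.6389, 0.0706, 0.066]
ee_rot: [-0.002, 0.819, 0.569, 0.066]
contact_force: [0.3, -0.2, 0.1]
width: 0.0
t 12.4 pen xy [-14.3 176.9] z 66.0 yaw tx in pen deg 88.4 F [ 0.3 -0.2  0.1] w 0.0
tool shift [-17.4  -5.4   1.7]
[[ 0.027  0.997  0.076]
 [ 0.994 -0.035  0.108]
 [ 0.11   0.072 -0.991]]
```

```bash

python3 -m inch '[[-1,-9,-3,2,0],[-1,-8,-2,1,0],[-1,-5,0,-4,0],[-1,-6,0,-7,0],[-1,-6,0,-7,0],[-1,-6,0,-7,0]]'
python3 -c "
from h import *
st();print(axes()[:,2].round(3))
for n in ('side',):
    p=eyes.get_image(n); i=p['frame'][130:310,200:400]
    cv2.imwrite('pics/m_'+n+'.png',cv2.resize(i,None,fx=3,fy=3,interpolation=2)[:,:,::-1])"
```

```text
clock: 12.9
position: [0.6211, 0.0344, 0.0865]
ee_rot: [-0.002, 0.82, 0.568, 0.072]
contact_force: [1.1, 2.5, -1.7]
width: -0.0003
t 12.9 pen xy [-19.6 137. ] z 86.5 yaw tx in pen deg 88.4 F [ 1.1  2.5 -1.7] w -0.0
[ 0.083  0.118 -0.99 ]
```

View pics/m_side.png

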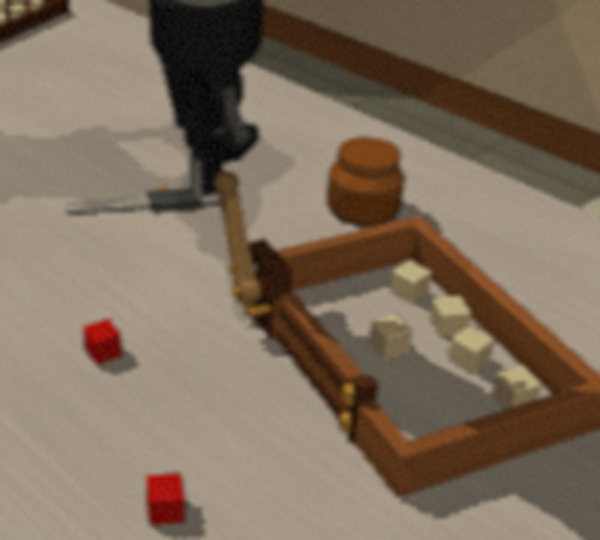

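Now the lever rises smoothly at about 3 N. Continuing over the top.

```bash

python3 -m inch '[[-1,-7,0,-4,0],[-1,-7,0,-4,0],[-1,-8,0,-3,0],[-1,-8,0,-1,0],[-1,-8,0,-1,0]]'
python3 -c "
from h import *
st();print(axes()[:,2].round(3))
for n in ('side',):
    p=eyes.get_image(n); i=p['frame'][130:310,200:400]
    cv2.imwrite('pics/n_'+n+'.png',cv2.resize(i,None,fx=3,fy=3,interpolation=2)[:,:,::-1])"
```

```text
clock: 13.37
position: [0.6073, -0.0056, 0.0999]
ee_rot: [0.0, 0.82, 0.568, 0.076]
contact_force: [1.4, 1.1, 1.1]
width: -0.0002
t 13.37 pen xy [-20.   94.6] z 99.9 yaw tx in pen deg 88.4 F [1.4 1.1 1.1] w -0.0
[ 0.091  0.12  -0.989]
```

View pics/n_side.png

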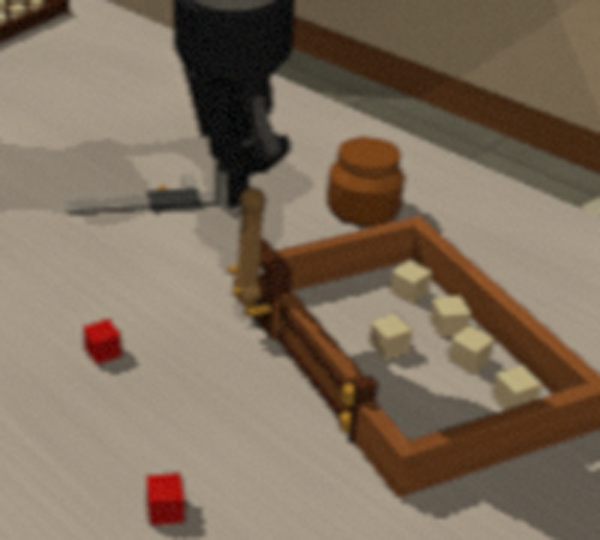

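```bash

python3 -m inch '[[-1,-8,0,0,0],[-1,-8,0,0,0],[-1,-8,0,0,0],[-1,-8,0,0,0],[-1,-8,0,0,0],[-1,-6,0,-1,0],[-1,0,0,-1,0]]'
python3 -c "
from h import *
st();print(axes()[:,2].round(3))
for n in ('side',):
    p=eyes.get_image(n); i=p['frame'][130:310,200:400]
    cv2.imwrite('pics/o_'+n+'.png',cv2.resize(i,None,fx=3,fy=3,interpolation=2)[:,:,::-1])"
```

```text
clock: 14.0
position: [0.5849, -0.0574, 0.0924]
ee_rot: [-0.001, 0.82, 0.568, 0.07]
contact_force: [-0.3, 0.1, 0.4]
width: 0.0001
t 14.0 pen xy [-24.6  38.4] z 92.4 yaw tx in pen deg 88.3 F [-0.3  0.1  0.4] w 0.0
[ 0.083  0.114 -0.99 ]
```

View pics/o_side.png

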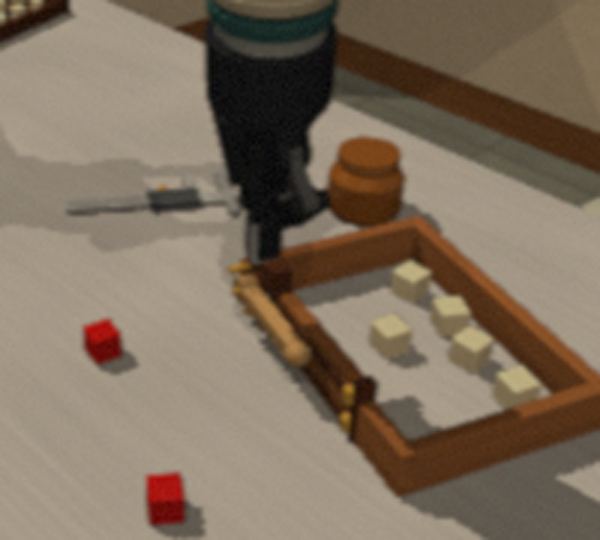

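The lever has snapped down across the gate. I'll lift away and check.

```bash

python3 -m inch '[[-1,0,0,-20,0],[-1,0,0,-35,0],[-1,0,0,-35,0],[-1,25,-30,-20,0],[-1,25,-30,0,0],[-1,25,-30,0,0],[-1,25,-30,0,0],[-1,25,-30,0,0],[-1,0,0,0,0],[-1,0,0,0,0]]'
python3 -c "
from h import *
st()
P0={'checker':(.536,-.3066),'caliper':(.670,.155),'stick':(.630,-.335),'jar':(.805,.0266)}
for n in ('side','top'):
    p=eyes.get_image(n); i=p['frame'][130:310,200:400] if n=='side' else p['frame'][100:300,210:410]
    cv2.imwrite('pics/q_'+n+'.png',cv2.resize(i,None,fx=3,fy=3,interpolation=2)[:,:,::-1])
    for k,z in dict(gate_end=.025,latch_knob=.038,stray_cube=0,cube1=0).items():
      for m in mark_of(p,k)[:6]: print(n,k,round(m['confidence'],2),inv(atz(p,m['point'],z)).round())
    for k in P0:
      for m in mark_of(p,k)[:1]: print(n,k,((atz(p,m['point'],0)[:2]-P0[k])*1e3).round(1))
    print('exp knob px latched',proj(p,T(POSE,[-.02,-.006,.038])).round())
    print([np.round(m['point']) for m in mark_of(p,'latch_knob')])"
```

```text
clock: 14.88
position: [0.4759, 0.1079, 0.2099]
ee_rot: [-0.001, 0.821, 0.566, 0.074]
contact_force: [0.0, -0.4, 0.1]
width: 0.0003
t 14.88 pen xy [-180.7  160.2] z 209.9 yaw tx in pen deg 88.1 F [ 0.  -0.4  0.1] w 0.0
side gate_end 0.75 [-10. -17.]
side latch_knob 0.55 [-16.  -7.]
side stray_cube 0.56 [-121.   77.]
side stray_cube 0.55 [-138.  -64.]
side stray_cube 0.54 [67. 13.]
side cube1 0.72 [125.  19.]
side cube1 0.64 [119. -11.]
side cube1 0.62 [121. -62.]
side cube1 0.58 [122.  67.]
side cube1 0.42 [-16. 257.]
side checker [-2.9  2.6]
side caliper [-10.6  -2.1]
side stick [-1.5  4.8]
side jar [ 3.1 -3.6]
exp knob px latched [[248. 298.]]
[array([248., 300.])]
top gate_end 0.78 [ 6. 49.]
top gate_end 0.41 [-20. 261.]
top gate_end 0.39 [140. 182.]
top latch_knob 0.83 [-17.  -4.]
top stray_cube 0.68 [-144.  -63.]
top stray_cube 0.52 [-116.   92.]
top cube1 0.57 [120.  63.]
top cube1 0.45 [121.  16.]
top cube1 0.41 [110. -33.]
top cube1 0.4 [118. -60.]
top checker [2.6 4.7]
top caliper [-2.9  5.8]
top stick [1.1 3.2]
top jar [-0.1 -1.7]
exp knob px latched [[219. 310.]]
[array([218., 310.])]
```

View pics/q_side.png

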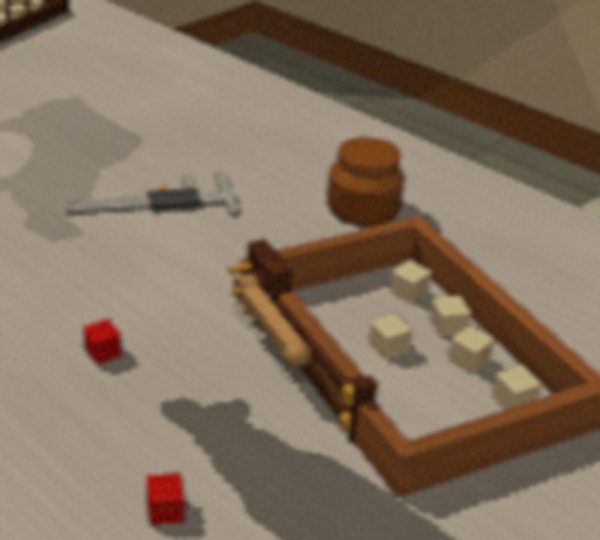

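View pics/q_top.png

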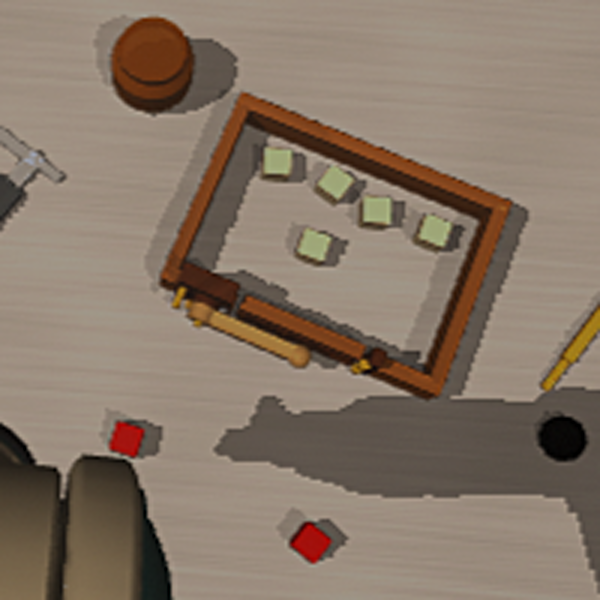

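The latch lies along the gate with its knob within 2 px of the predicted latched position in both views. All five cubes are in the pen, the bystanders look unmoved, and the arm is clear.

```bash
python3 -c "
from h import *
print(manip.sign_off())"
```

```text
the job is handed in; nothing more can be done
None
```

The pen is closed up and the job is handed in, at about 15 s of the 64 s allowed. With shut fingertips I pushed the stray cube about 65 mm into the pen, then swung the gate until it met its stop at about 6 N. Last, I pushed the latch knob up and over until the lever snapped down across the gate.

My first push on the latch jammed: the tip pushed along the lever, reached about 24 N and moved it little. I backed off, came in lower and pushed along the knob's arc, which took about 3 N at the two points I checked.

**Last checks:**
- **Latch:** the knob was within 2 px of its predicted latched position in both cameras.
- **Gate:** it looks in line with the front wall in both pictures. The network's gate-end point from the top camera agreed at pen (6, 49) mm. The side camera's gave (-10, -17) mm, which I put down to the lever covering the gate end.
- **Cubes:** all five lay flat in the pen. The stray one was at about pen (67, 8) mm, from the side camera and the top picture. The top-view network missed it and reported only the red look-alikes.
- **Bystanders:** the checker, stick and jar came out within about 6 mm of their starting estimates. The caliper showed about 11 mm in the side view and 6.5 mm in the top view. That is probably detection noise, since the tip stayed at least about 60 mm above the table near it and it looks the same in the pictures.
- **Arm:** it was well clear of everything.

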